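# Balance a sauce portion on the two-pan scale

## Task

The dish of red sauce on the two-pan scale weighs 150 g; of the three brass weights on the table the biggest is 200 g, the middle one 100 g and the smallest 50 g. Stand the weights that match the dish upright on the scale's empty pan, so that the beam floats level.

Things in the scene. Friction and masses are not known exactly. Their poses are not given: they have to be found in the camera images.
- weight_100_centre (a point): Centre (half-way up) of the middle brass weight, 100 g: upright cylinder, diameter 32 mm, height 32 mm, with a 13 mm knob on top, 42 mm tall in all; this point is 21 mm above its foot, z axis up. The 200 g weight (diameter 42 mm, 50 mm tall) stands on the table too, unlisted; the three stand at least 90 mm apart, which stands where varies.
- weight_50_centre (a point): Centre (half-way up) of the smallest brass weight, 50 g: upright cylinder, diameter 23 mm, height 28 mm, with a 13 mm knob on top, 38 mm tall in all; this point is 19 mm above its foot, z axis up.
- weight_pan_top (a point): Centre of the upper face of the scale's empty pan, a flat rimless steel disc, diameter 120 mm, that stays level, 97 mm above the table at the start (82 when level, 67 lowest), left end of the blue scale. Its y axis runs level along the beam, away from the sauce dish (65 mm wide, on the like pan 230 mm off); x across the beam. The plate between the pans is 115 mm high.
- scale_beam (a joint): Tilt of the beam in rad: 0 level; +0.13 (a stop) empty pan high, as at the start; -0.13 (a stop) dish pan high. The pan gives way when pressed. With equal loads a light spring and damper level the beam in about a second; 10 g difference tilts it 0.045. Where on a pan a thing stands does not matter.
Not all that is in view belongs to the job. What is shaped like the part that bears weight_100_centre but black, green or purple is not meant.

How it is judged:
By the outcome, as a careful person would: the job done as asked, in the order asked, and still so for the second after the job is handed in, with the robot touching nothing.
It also fails if it takes over 61 s, if anything falls off the work surface, if the arm or the gripper's body presses on something with over 40 N, if the wrist force passes 120 N, or if a joint passes its speed limit or range.

## Robot

A 6-joint arm with a two-finger parallel gripper is mounted at the origin on a cart in front of the work surface, level with it; the furniture and walls round the work are solid. World frame = base frame: x ahead of the robot, y to its left, z up, the work surface at z = 0. Lengths are in m, angles in rad, forces in N, time in s.
With the tool pointing down it reaches from about 0.4 to 0.925 m from the base axis. Payload 3.4 kg.
Tool frame: the origin (TCP) lies between the finger pads; the fingertips stand 14 mm ahead of it and the grasp point (between the pads) lies 5 mm behind it (manip.nose_length is the distance from the TCP to the fingertips, in m); z points along the fingers, x is the direction in which the jaws open and shut, and the axes are right-handed (so a half turn about z gives the same grasp; the last joint's range is limited). The gripper opens to 85 mm and grips with 20 to 120 N. Pads are 22 mm wide; open, the fingers measure 114 mm over their backs; the gripper's body (76 mm by 85 mm) begins 54 mm behind the grasp point. The pads swing forward as they close: fully open they stand 13 mm farther back than shut.
Start: joints at [-1.327, 0.307, 1.506, -0, 1.328, -0.073], TCP at [0.18, -0.546, 0.245] pointing down, gripper open.
Joint ranges: [-3.12, 3.12], [-1.05, 2.28], [0.14, 2.33], [-1.42, 4.57], [0.1, 2.73], [-2.68, 2.68]. Speed limits (rad/s): [2.57, 2.57, 3.14, 3.14, 3.14, 3.14].

## Interface

Orientations are given as a rotation vector (axis times angle).
In Python, from workcell import manip gives the robot as it stands. The module is installed in compiled form; this text tells all that it offers.
- The arm moves only by the shell command python3 -m creep 'ROWS' [FORCE]. ROWS is JSON, a list of rows, each a list of 3 entries, a list of its own where there are three numbers: the shift along the tool's x, y, z in mm, then the turn about the tool's z in rad, then the opening, from 0 (shut) to 1 (fully open). A call has 1 to 8 rows; each row is the pose to reach, as a shift and turn from the pose measured when the call began, along the tool's axes at that moment; what a row does not reach only later rows make up. A row lasts 1/8 s, in which the tool goes at most 62.5 mm and 10.7 degrees, less where a joint would pass 70% of its speed; a pose out of reach is approached as far as the arm can. A call with a gripper value outside its range is refused whole. The fingers move at their own pace and stop on an object; FORCE is the grip in N (left out, the last holds). Time passes only in rows, so rows that repeat a pose let the fingers close. It gives the time, the measured TCP pose, the force and the opening at its end, in the units of the state.
- manip.observe(): the state, without advancing time (a new reading comes with each control period).
- manip.grab_frame(name): name is "side" or "top" or "wrist"; returns the picture (384x512x3 uint8, blue, green, red); there is no depth.
- manip.camera_info(name): a dict with "fx", "fy", "cx", "cy" (pixels), "rvec" (rotation vector, rad) and "tvec" (3), from world to camera coordinates, as OpenCV has them. Camera axes: x right, y down, z forward; pixel columns grow to the right and rows downward; lengths in m; the calibration is good to about 2 mm. A picture is of the moment at which its call begins: read the wrist's pose just before it. camera_info takes no time and is no camera call; for the wrist camera it gives the pose at the moment of the call.
- manip.sign_off(): hands the job in, once; it reports no verdict.
The state is a dict: "t": time; "q": joint angles; "dq": joint speeds; "effort": joint torques, N m; "ee_pos": TCP position; "eef_rot": TCP orientation; "wrist_force": force on the tool from outside, world axes, zero at the start; "moment": the same for the moment, N m; "gripper_width": finger opening in m.
Only numpy, scipy, OpenCV 4.12 (cv2) and the standard library are available. Lean on these libraries where they do the work, as an engineer would, in place of code of your own. Each camera call takes 0.05 s, during which the arm holds its last target. There are 200 camera calls.

## Working session

There is one attempt and no reset: what is moved stays moved. The work goes in short steps, Python scripts to look and compute and a shell command to move; the robot and the scene stay as the last step left them, time stands still between calls to the robot, and variables do not carry over. Pictures are saved under pics/ and viewed, about 8 in all and at most 12, crops included, and the job is handed in when it is done.

```bash
mkdir -p pics; cat > h.py <<'E'
import numpy as np, cv2
from workcell import manip
def cam(n):
    c=manip.camera_info(n); K=np.array([[c["fx"],0,c["cx"]],[0,c["fy"],c["cy"]],[0,0,1]])
    return K,cv2.Rodrigues(np.array(c["rvec"],float))[0],np.array(c["tvec"],float).ravel()
def ray(C,u,v):
    K,R,t=C; return -R.T@t, R.T@np.linalg.inv(K)@np.array([u,v,1.])
def plane(C,u,v,z):
    o,d=ray(C,u,v); return o+d*(z-o[2])/d[2]
def proj(C,p):
    K,R,t=C; q=K@(R@np.array(p,float)+t); return q[:2]/q[2]
def totool(p):
    s=manip.observe(); R=cv2.Rodrigues(np.array(s["eef_rot"],float))[0]
    return R.T@(np.array(p)-np.array(s["ee_pos"]))*1000
E
python3 - <<'E'
from h import *
a=manip.grab_frame("top"); b=manip.grab_frame("side")
cv2.imwrite("pics/top0.png",a); cv2.imwrite("pics/side0.png",b)
s=manip.observe(); print(s["t"],s["ee_pos"],s["eef_rot"],s["gripper_width"])
for n in("top","side"):
    C=cam(n); print(n,-C[1].T@C[2],C[0][0,0])
E
```

```text
0.1 [ 0.17950156 -0.54564706  0.24447807] [-2.54398281e+00  1.84128937e+00  2.20247266e-03] 0.08532611546851288
top [ 0.27726896 -0.01297537  1.19163813] 364.68830963155835
side [0.16402665 0.83117133 0.527233  ] 348.7223459546703
```

View pics/top0.png

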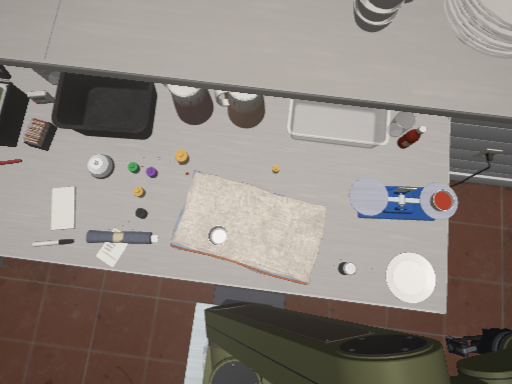

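View pics/side0.png

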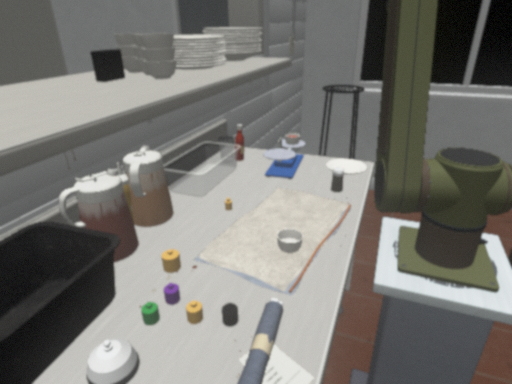

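The top view shows orange-brass cylinders at (181,157), (139,192) and (276,169). Coloured decoys are at (133,167) green, (151,172) purple and (141,213) black. The empty pan is at (369,197) and the dish at (443,200). I'll measure the brass ones and check them in a crop.

```bash
cat > m.py <<'E'
from h import *
def brass(im):
    h=cv2.cvtColor(im,cv2.COLOR_BGR2HSV); m=cv2.inRange(h,(10,130,90),(25,255,255))
    n,l,st,c=cv2.connectedComponentsWithStats(m); return [(st[i],c[i]) for i in range(1,n) if st[i][4]>12]
if __name__=="__main__":
    for n in("top","side"):
        im=cv2.imread(f"pics/{n}0.png");C=cam(n)
        for st,c in brass(im): print(n,st,c.round(1),plane(C,*c,.025 if n=="top" else .019).round(3))
    im=cv2.imread("pics/top0.png");C=cam("top")
    for u,v in((369,197),(351,197),(388,197),(369,178),(369,216)): print(plane(C,u,v,.097).round(3))
    print(plane(C,439,201,.067).round(3))
    A=cv2.resize(im[135:235,100:300],None,fx=4,fy=4,interpolation=cv2.INTER_CUBIC)
    cv2.imwrite("pics/crop0.png",A)
E
python3 m.py
```

```text
top [176 150  11  12  99] [181.1 155.5] [0.607 0.278 0.025]
top [273 166   6   5  24] [275.5 168.1] [ 0.604 -0.039  0.025]
top [134 187   9   9  56] [138.1 191.3] [0.469 0.398 0.025]
top [268 274  30   8  35] [282.2 277.9] [ 0.254 -0.1    0.025]
side [164 252  13   8  54] [169.3 255.6] [0.62  0.262 0.019]
side [191 306   9   6  19] [195.1 308.4] [0.472 0.393 0.019]
[ 0.528 -0.331  0.097]
[ 0.522 -0.276  0.097]
[ 0.536 -0.389  0.097]
[ 0.588 -0.327  0.097]
[ 0.47  -0.335  0.097]
[ 0.55  -0.558  0.067]
```

View pics/crop0.png

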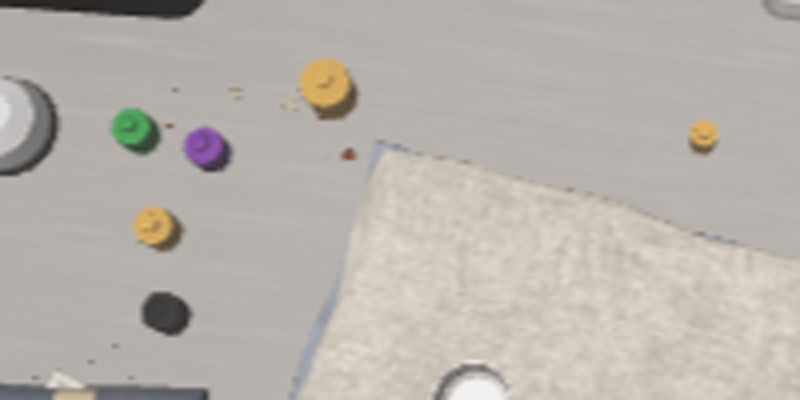

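The crop shows the large brass at (181,157) with about 13 px diameter, so 200 g. The middle brass is at (138,191) with about 10 px, so 100 g. The small brass is at (276,168) with about 6.5 px, so 50 g. Black, green and purple are decoys. I'll fetch the 50 g weight first.

```bash
python3 - <<'E'
from h import *
print(totool([.604,-.039,.16]).round(1),totool([.469,.398,.16]).round(1))
E
```

```text
[-348.5 -561.5   85.2] [-805.8 -569.8   86. ]
```

```bash
python3 -m creep '[[[-30,-50,0],0,1],[[-60,-100,0],0,1],[[-93,-150,0],0,1],[[-124,-200,0],0,1],[[-155,-250,0],0,1],[[-186,-300,0],0,1],[[-217,-350,0],0,1],[[-248,-400,0],0,1]]'
python3 - <<'E'
from h import *
print(totool([.604,-.039,.16]).round(1))
E
```

```text
t: 1.1
ee_pos: [0.4828, -0.1834, 0.2448]
eef_rot: [-2.544, 1.841, 0.003]
wrist_force: [0.9, -0.7, -0.3]
gripper_width: 0.0852
[ -99.1 -160.3   84.9]
```

```bash
python3 -m creep '[[[-30,-50,0],0,1],[[-60,-100,20],0,1],[[-90,-145,50],0,1],[[-99,-160,70],0,1],[[-99,-160,70],0,1],[[-99,-160,70],0,1]]'
cat > w.py <<'E'
from m import *; import sys
C=cam("wrist"); im=manip.grab_frame("wrist"); cv2.imwrite(f"pics/{sys.argv[1]}.png",im)
for st,c in brass(im):
    if st[4]>200: print(st,c.round(1),[plane(C,*c,z).round(4) for z in (.028,.032)])
s=manip.observe();print(s["t"],s["ee_pos"],s["q"].round(2) if hasattr(s["q"],"round") else s["q"],proj(C,s["ee_pos"]))
E
python3 w.py w1
```

```text
t: 1.85
ee_pos: [0.6031, -0.0404, 0.1753]
eef_rot: [-2.544, 1.843, 0.003]
wrist_force: [0.1, -0.3, 1.2]
gripper_width: 0.0856
[245 172  22  21 368] [255.5 182. ] [array([ 0.607 , -0.0378,  0.028 ]), array([ 0.6079, -0.0375,  0.032 ])]
1.9 [ 0.60339813 -0.04064597  0.17587538] [-0.14  0.41  1.54  0.    1.2   1.12] [258.25317222 257.23159778]
```

View pics/w1.png

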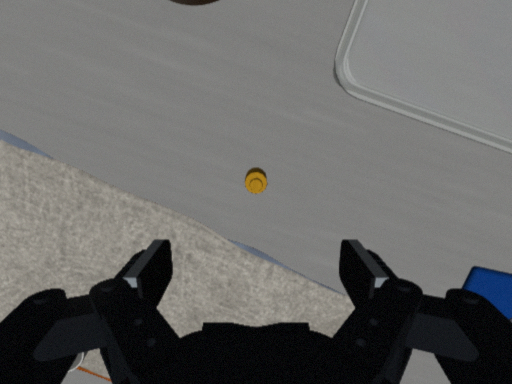

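The wrist view shows the small brass weight alone at (255,182), between the open fingers' lanes, with nothing near it. I'll go down and grip.

```bash
python3 -m creep '[[[-2,-3,40],0,0.7],[[-2,-3,90],0,0.7],[[-2,-3,130],0,0.7],[[-2,-3,158],0,0.7],[[-2,-3,158],0,0.7],[[-2,-3,158],0,0.7],[[-2,-3,158],0,0],[[-2,-3,158],0,0]]' 30
python3 -m creep '[[[0,0,0],0,0],[[0,0,0],0,0],[[0,0,0],0,0],[[0,0,0],0,0]]' 30
```

```text
t: 2.9
ee_pos: [0.6065, -0.0379, 0.0194]
eef_rot: [-2.542, 1.843, -0.003]
wrist_force: [0.0, -0.2, -0.6]
gripper_width: 0.0239
t: 3.4
ee_pos: [0.6065, -0.0378, 0.0195]
eef_rot: [-2.542, 1.843, -0.003]
wrist_force: [0.2, 0.2, 2.5]
gripper_width: 0.0221
```

```bash
python3 -m creep '[[[0,0,-40],0,0],[[0,0,-100],0,0],[[0,0,-150],0,0],[[40,21,-185],0,0],[[90,47,-185],0,0],[[140,73,-185],0,0],[[190,100,-185],0,0],[[230,120,-185],0,0]]'
python3 -m creep '[[[20,10,0],0,0],[[32,18,0],0,0],[[32,18,0],0,0],[[32,18,0],0,0]]'
python3 w.py w2; python3 -c "
from h import *
print(totool([.557,-.330,.20]),manip.observe()['gripper_width'])
cv2.imwrite('pics/s2.png',cv2.resize(manip.grab_frame('side')[110:210,200:380],None,fx=4,fy=4))"
```

```text
t: 4.4
ee_pos: [0.5627, -0.296, 0.2038]
eef_rot: [-2.541, 1.844, -0.002]
wrist_force: [0.5, 0.1, -0.7]
gripper_width: 0.0218
t: 4.9
ee_pos: [0.5557, -0.3304, 0.2037]
eef_rot: [-2.542, 1.842, -0.001]
wrist_force: [-0.4, 0.2, -0.3]
gripper_width: 0.022
[ 233  244   46   45 1487] [255.1 265.1] [array([ 0.4562, -0.3611,  0.028 ]), array([ 0.4584, -0.3604,  0.032 ])]
4.95 [ 0.55582354 -0.33032612  0.20383149] [-0.6   0.44  1.41  0.    1.3   0.65] [257.60344333 256.96633127]
[ 0.05990748 -1.21061807  3.83426266] 0.021980872319298562
```

View pics/w2.png

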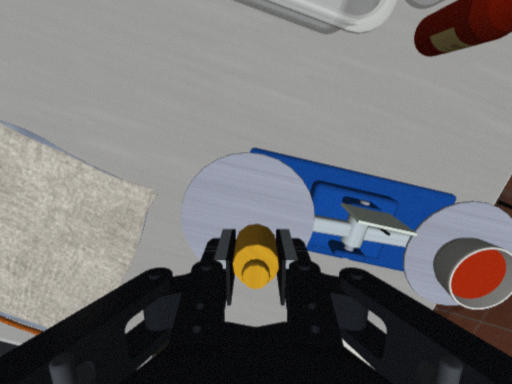

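The wrist view shows the 50 g weight held at (256,258) above the empty pan. The pan's edges are at columns 182 and 314, its top at row 152, and the dish is at (478,272). I'll compute the pan centre from this.

```bash
python3 - <<'E'
from h import *
C=cam("wrist")
p=np.array([plane(C,u,v,.097)[:2] for u,v in((182,213),(190,190),(207,168),(248,152),(290,168),(306,188),(314,213))])
A=np.c_[2*p,np.ones(len(p))]; x=np.linalg.lstsq(A,(p**2).sum(1),rcond=None)[0]
print(x[:2],np.sqrt(x[2]+x[0]**2+x[1]**2))
E
```

```text
[ 0.53521482 -0.32939106] 0.05796006910716892
```

```bash
python3 -m creep '[[[-1,-4,40],0,0],[[-1,-4,70],0,0],[[-1,-4,82],0,0],[[-1,-4,86],0,0],[[-1,-4,87],0,0],[[-1,-4,87],0,0],[[-1,-4,87],0,0]]'
python3 -m creep '[[[0,0,0],0,0.15],[[0,0,0],0,0.3],[[0,0,0],0,0.5],[[0,0,0],0,0.6],[[0,0,0],0,0.6]]'
python3 -m creep '[[[0,0,-15],0,0.6],[[0,0,-50],0,0.6],[[0,0,-100],0,0.8],[[0,0,-105],0,1],[[0,0,-105],0,1]]'
python3 w.py w3
```

```text
t: 5.88
ee_pos: [0.56, -0.3285, 0.1179]
eef_rot: [-2.542, 1.842, -0.004]
wrist_force: [0.0, 0.2, -0.5]
gripper_width: 0.0219
t: 6.5
ee_pos: [0.5599, -0.3285, 0.1178]
eef_rot: [-2.542, 1.842, -0.004]
wrist_force: [0.2, -0.2, 0.1]
gripper_width: 0.0511
t: 7.12
ee_pos: [0.5598, -0.3286, 0.224]
eef_rot: [-2.542, 1.842, -0.007]
wrist_force: [-0.1, 0.7, 0.1]
gripper_width: 0.0855
[243 188  26  25 512] [255.4 199.7] [array([ 0.5333, -0.3365,  0.028 ]), array([ 0.5344, -0.3362,  0.032 ])]
7.175 [ 0.55909226 -0.32819594  0.22263408] [-0.6   0.42  1.38  0.    1.34  0.66] [256.3704272  256.62174797]
```

View pics/w3.png

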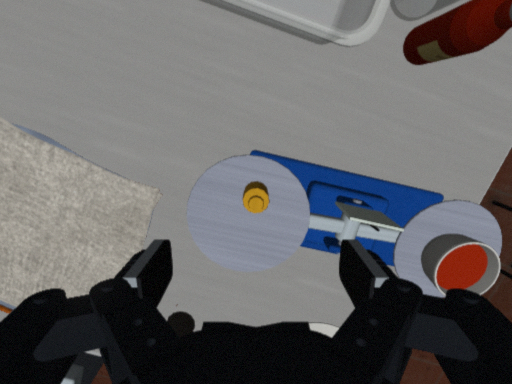

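The 50 g weight stands upright on the pan at (256,200). The pan disc spans columns 187–310 and rows 154–271. I'll refit the pan from here and work out the shift to the 100 g weight.

```bash
python3 - <<'E'
from h import *
C=cam("wrist")
print(proj(C,[.56,-.328,.097]),plane(C,256,200,.128),plane(C,248.5,212.5,.097), plane(C,187,212,.097),plane(C,310,212,.097),plane(C,248,154,.097),plane(C,248,271,.097))
print(totool([.469,.398,.16]).round(1))
E
```

```text
[256.68287274 191.55740902] [ 0.56072252 -0.32701928  0.128     ] [ 0.53795204 -0.32703297  0.097     ] [ 0.52020712 -0.27118103  0.097     ] [ 0.55665601 -0.38257969  0.097     ] [ 0.5908074 -0.3096457  0.097    ] [ 0.47819448 -0.34562458  0.097     ]
[-718.1 -140.6   62.9]
```

```bash
python3 -m creep '[[[-50,-10,0],0,1],[[-110,-21,0],0,1],[[-170,-33,0],0,1],[[-230,-45,0],0,1],[[-290,-57,0],0,1],[[-350,-68,0],0,1],[[-410,-80,0],0,1],[[-470,-92,0],0,1]]'
python3 -m creep '[[[-60,-12,0],0,1],[[-120,-24,10],0,1],[[-180,-35,30],0,1],[[-225,-44,45],0,1],[[-240,-47,55],0,1],[[-240,-47,55],0,1],[[-240,-47,55],0,1]]'
python3 w.py w4; python3 -c "
from h import *
print(totool([.469,.398,.16]).round(1))"
```

```text
t: 8.18
ee_pos: [0.4984, 0.1487, 0.2212]
eef_rot: [2.544, -1.843, -0.001]
wrist_force: [1.1, -0.1, 0.2]
gripper_width: 0.0854
t: 9.05
ee_pos: [0.4683, 0.3898, 0.166]
eef_rot: [2.542, -1.843, -0.0]
wrist_force: [-0.7, 0.3, 0.6]
gripper_width: 0.0851
[ 409   55   50   52 1969] [433.4  80.7] [array([0.6101, 0.2719, 0.028 ]), array([0.609, 0.274, 0.032])]
[234 167  32  32 806] [249.3 182.7] [array([0.4718, 0.3981, 0.028 ]), array([0.4728, 0.3983, 0.032 ])]
9.1 [0.46864654 0.38979634 0.16646627] [ 0.62  0.42  1.54 -0.    1.18  1.88] [257.79215504 256.94872202]
[-7.7 -2.9  6.5]
```

View pics/w4.png

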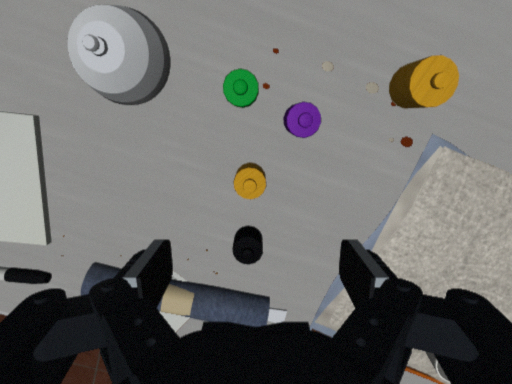

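The wrist view shows the 100 g brass weight at (249,183), with purple at (303,120), green at (241,88), black at (248,245) and the 200 g at (433,82). The finger lanes left and right are clear.

```bash
python3 -m creep '[[[-7,-6,40],0,0.8],[[-7,-6,90],0,0.8],[[-7,-6,125],0,0.8],[[-7,-6,146],0,0.8],[[-7,-6,146],0,0.8],[[-7,-6,146],0,0.8],[[-7,-6,146],0,0],[[-7,-6,146],0,0]]' 40
python3 -m creep '[[[0,0,0],0,0],[[0,0,0],0,0],[[0,0,0],0,0],[[0,0,-5],0,0],[[0,0,-40],0,0],[[0,0,-100],0,0],[[0,0,-150],0,0],[[0,0,-200],0,0]]' 40
python3 -c "
from h import *
print(totool([.505,-.332,.22]).round(1))"
```

```text
t: 10.1
ee_pos: [0.4728, 0.3985, 0.0217]
eef_rot: [-2.542, 1.844, -0.001]
wrist_force: [0.2, 1.2, -0.9]
gripper_width: 0.0327
t: 11.1
ee_pos: [0.4722, 0.3982, 0.2234]
eef_rot: [-2.542, 1.845, -0.001]
wrist_force: [0.4, 1.0, -2.1]
gripper_width: 0.0309
[704.4 195.2   3.2]
```

```bash
python3 -m creep '[[[40,11,0],0,0],[[95,26,0],0,0],[[150,42,0],0,0],[[205,57,0],0,0],[[260,72,0],0,0],[[315,87,0],0,0],[[370,102,0],0,0],[[425,118,0],0,0]]'
python3 -m creep '[[[55,15,0],0,0],[[110,30,0],0,0],[[165,46,0],0,0],[[220,61,0],0,0],[[260,72,0],0,0],[[280,78,0],0,0],[[280,78,0],0,0],[[280,78,0],0,0]]'
python3 w.py w5
python3 -c "
from h import *
print(totool([.505,-.332,.097+.0217]).round(1),manip.observe()['gripper_width'])"
```

```text
t: 12.1
ee_pos: [0.4915, -0.0442, 0.2234]
eef_rot: [-2.542, 1.844, -0.002]
wrist_force: [1.2, 0.6, -1.5]
gripper_width: 0.0307
t: 13.1
ee_pos: [0.5038, -0.3328, 0.2231]
eef_rot: [-2.542, 1.843, 0.001]
wrist_force: [-0.4, 0.3, -0.3]
gripper_width: 0.0308
[259 120  28  29 617] [272.7 134.1] [array([ 0.5561, -0.3347,  0.028 ]), array([ 0.5563, -0.3344,  0.032 ])]
[ 223  238   65   59 2936] [255.1 267. ] [array([ 0.391 , -0.3677,  0.028 ]), array([ 0.3932, -0.367 ,  0.032 ])]
[  0 270  84  35 346] [ 40.2 287.8] [array([ 0.2739, -0.1083,  0.028 ]), array([ 0.2775, -0.1108,  0.032 ])]
13.15 [ 0.50396632 -0.3326716   0.22325193] [-0.65  0.36  1.48  0.    1.3   0.6 ] [257.39163103 256.90805854]
[ -0.2  -1.  104.6] 0.030521166389565785
```

View pics/w5.png

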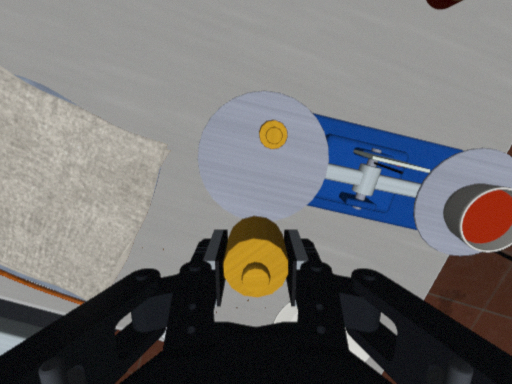

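The wrist view shows the 100 g weight held at (256,260), the 50 g standing at (273,134), and the pan disc at columns 198–328 and rows 91–221. I'll check the target once against this.

```bash
python3 -c "
from h import *
C=cam('wrist')
print(plane(C,272.7,134,.13),plane(C,263.5,156,.097),plane(C,263.5,221,.097))"
```

```text
[ 0.5602829  -0.32697473  0.13      ] [ 0.53802738 -0.32787867  0.097     ] [ 0.47863092 -0.34780872  0.097     ]
```

```bash
python3 -m creep '[[[0,-1,40],0,0],[[0,-1,80],0,0],[[0,-1,97],0,0],[[0,-1,102],0,0],[[0,-1,104],0,0],[[0,-1,105],0,0],[[0,-1,105],0,0],[[0,-1,105],0,0]]'
python3 -m creep '[[[0,0,0],0,0.45],[[0,0,0],0,0.6],[[0,0,0],0,0.7],[[0,0,0],0,0.7],[[0,0,0],0,0.7],[[0,0,0],0,0.7]]'
python3 -m creep '[[[0,0,-20],0,0.7],[[0,0,-60],0,0.7],[[0,0,-110],0,0.8],[[0,0,-120],0,1],[[0,0,-120],0,1],[[0,0,-120],0,1],[[0,0,-120],0,1],[[0,0,-120],0,1]]'
python3 -m creep '[[[0,40,0],0,1],[[0,60,0],0,1],[[0,60,0],0,1],[[0,60,0],0,1],[[0,60,0],0,1],[[0,60,0],0,1],[[0,60,0],0,1],[[0,60,0],0,1]]'
python3 w.py w6; python3 -c "
from h import *
im=manip.grab_frame('side'); cv2.imwrite('pics/s6.png',im)
a=cv2.resize(im[125:195,240:350],(600,382),interpolation=cv2.INTER_CUBIC); b=cv2.resize(cv2.imread('pics/side0.png')[125:195,240:350],(300,191),interpolation=cv2.INTER_CUBIC)
w=cv2.imread('pics/w6.png'); o=np.zeros((600,800,3),np.uint8); o[:382,:600]=a; o[382:573,:300]=b; o[382:598,320:608]=cv2.resize(w,(288,216)); cv2.imwrite('pics/v6.png',o)"
```

```text
t: 14.15
ee_pos: [0.5053, -0.3325, 0.1189]
eef_rot: [-2.542, 1.842, -0.001]
wrist_force: [0.3, -0.3, -0.8]
gripper_width: 0.0308
t: 14.9
ee_pos: [0.5053, -0.3324, 0.1188]
eef_rot: [-2.542, 1.842, -0.001]
wrist_force: [-0.7, -1.3, -0.9]
gripper_width: 0.0594
t: 15.9
ee_pos: [0.5046, -0.3323, 0.2376]
eef_rot: [-2.542, 1.842, 0.002]
wrist_force: [-0.2, 1.0, -0.2]
gripper_width: 0.0856
t: 16.9
ee_pos: [0.4478, -0.3508, 0.2375]
eef_rot: [-2.542, 1.842, 0.002]
wrist_force: [-0.1, 1.5, -0.6]
gripper_width: 0.0854
[259  46  26  29 601] [271.5  60.2] [array([ 0.5741, -0.3264,  0.028 ]), array([ 0.5734, -0.3264,  0.032 ])]
[238 109  35  36 998] [255.1 126.4] [array([ 0.5013, -0.3312,  0.028 ]), array([ 0.5015, -0.3312,  0.032 ])]
[  0 226  97  41 354] [ 46.8 247. ] [array([ 0.2692, -0.1184,  0.028 ]), array([ 0.2721, -0.1209,  0.032 ])]
16.95 [ 0.44774628 -0.35087557  0.2375152 ] [-0.74  0.31  1.53  0.    1.31  0.51] [257.66469645 257.14387998]
```

View pics/v6.png

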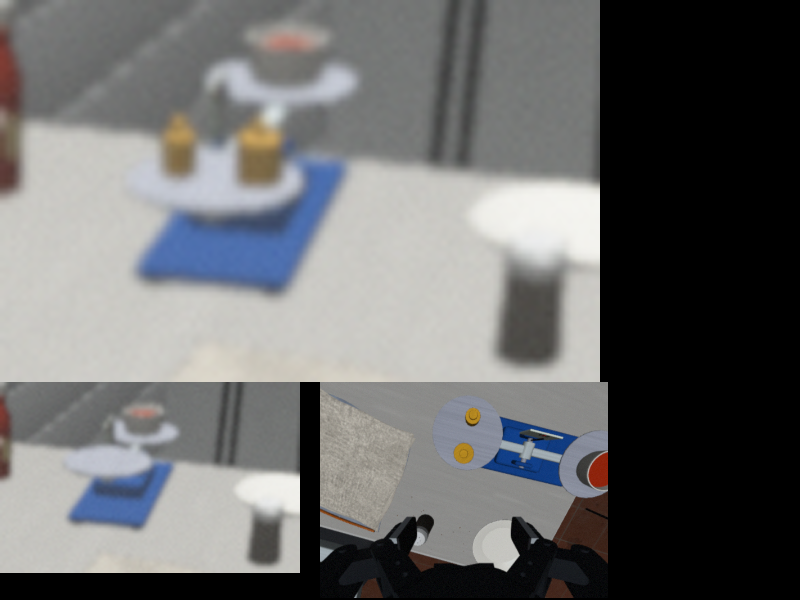

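The combined view shows both weights upright on the pan at crop (180,148) and (260,155). The pan has dropped and the dish pan has risen compared with the start (bottom left). I'll compare pan heights with the prediction.

```bash
python3 -c "
from h import *
C=cam('side')
for z in (.097,.082,.067): print(z,((proj(C,[.5375,-.328,z])-[240,125])*5.457).round(1),((proj(C,[.56,-.557,.164-z])-[240,125])*5.457).round(1))
for n in ('side0','s6'):
    im=cv2.imread(f'pics/{n}.png'); h=cv2.cvtColor(im,cv2.COLOR_BGR2HSV)
    m=((h[...,0]>105)&(h[...,0]<135)&(h[...,1]>20)&(h[...,1]<90)&(h[...,2]>130)).astype('uint8')
    k,l,st,c=cv2.connectedComponentsWithStats(m[125:195,240:350])
    print(n,[((s*5.457).round(),) for s in st[1:] if s[4]>30])
"
```

```text
0.097 [206.6 150.2] [270.1  91. ]
0.082 [206.3 171.2] [270.7  72.5]
0.067 [205.9 192. ] [271.3  53.8]
side0 [(array([136., 153., 213., 142., 655.]),)]
s6 [(array([240., 153., 109., 142., 453.]),)]
```

Seen pan rows were 158 at the start and about 181 now. After the same 8 px offset that is 173, against 171 predicted for level. The dish pan went from 100 to about 80, giving 71 against 72.5 predicted. So the beam is level and the arm is clear.

```bash
python3 -c "
from h import *
print(manip.sign_off(),manip.observe()['t'])"
```

```text
the job is handed in; nothing more can be done
the job is handed in; nothing more can be done
```

The 50 g and 100 g brass weights now stand upright on the scale's empty pan, about 55 mm apart, and the beam floats level. I handed the job in at about 17 s, with the gripper open and touching nothing.

- **Level check:** In the last side view, both pans' heights matched the predicted level position to about 2 px in a crop enlarged about 5.5 times. One pixel there is about 0.7 mm of pan height. I read these heights by eye from the picture, after removing a constant 8–9 px offset that was also there at the start.
- **Check that failed:** An automatic colour mask meant to confirm the pan heights merged the pan with other regions, so it gave nothing usable.
- **Small disagreement:** The pan centre measured from the top view and from the wrist camera differed by about 9 mm. I used the closer wrist measurement.

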